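# Unpack a chilled jar and present its barcode to the counter scanner

## Robot

A 6-joint arm with a two-finger parallel gripper is mounted at the origin on the work surface. World frame = base frame: x ahead of the robot, y to its left, z up, the work surface at z = 0. Lengths are in mm, angles in degrees, forces in N, time in s.
With the tool pointing down it reaches from about 250 to 800 mm from the base axis. Payload 3.9 kg.
Tool frame: the origin (TCP) lies at the centre of the arm's flange, where the gripper is bolted on; the fingertips stand 173 mm ahead of it and the grasp point (between the pads) lies 155 mm ahead of it; z points along the fingers, y is the line along which they close (so a half turn about z gives the same grasp; the last joint's range is limited). The gripper opens to 85 mm and grips with 20 to 120 N. Pads are 22 mm wide; open, the fingers measure 114 mm over their backs; the gripper's body (76 mm by 85 mm) begins 54 mm behind the grasp point. The pads swing forward as they close: fully open they stand 13 mm farther back than shut.
Start: joints at [-75.229, 14.897, -7.913, 67.191, 0, 90], TCP at [133.847, -507.643, 404.704] pointing down, gripper open.
Joint ranges: [-159.42, 159.42], [-47.68, 98.78], [-73.54, 78.23], [-108.79, 121.32], [-90, 84.71], [-180, 180]. Speed limits (degrees/s): [147.25, 147.25, 180, 180, 180, 180].

## Interface

Orientations are given as [roll, pitch, yaw] about the fixed x, y, z axes, in that order (R = Rz(yaw) Ry(pitch) Rx(roll)).
In Python, from rig import env, hand, optics gives the robot as it stands. Calls block until the motion is done:
- env.movep(position, orientation): joint-space move of the TCP to a pose.
- env.move_linear(position, speed=150, orientation=None): straight line of the TCP; orientation=None keeps the orientation; speed is the mean speed in mm/s.
- env.set_joints(angles): joint-space move.
- hand.gripper_to(opening): finger opening in mm; the grip force is fixed at half the most; returns when the fingers have stopped.
- env.sleep(seconds).
- env.ik(position, orientation): joint angles nearest the present ones, or None.
- optics.grab_frame(name): name is "scene" or "top" or "wrist"; returns a dict with "image" (384x512x3 uint8, red, green, blue), "fx", "fy", "cx", "cy" (pixels), "k1" (the pictures are not rectified: a ray, as slopes to the right and down, at radius r is drawn at 1 + k1 r^2 times it, then the intrinsics apply), "rvec" (rotation vector, rad) and "tvec" (3), from world to camera coordinates, as OpenCV has them. Camera axes: x right, y down, z forward; pixel columns grow to the right and rows downward; lengths in mm; the calibration is good to about 2 mm. A picture is of the moment at which its call begins. There is no depth.
A pose or a line that the arm cannot do raises env.Unreachable and nothing moves.
- env.sign_off(): hands the job in; it is judged then, once.
Readings, each from a call of its own:
- env.current_time_s(): time.
- env.current_qpos(): joint angles.
- env.current_joint_velocities(): joint speeds.
- env.current_tau(): joint torques, N m.
- env.current_tcp_pos(): TCP position.
- env.current_eef_rot(): TCP orientation.
- env.current_wrist_force(): force on the tool from outside, world axes, zero at the start.
- env.current_ft_torque(): the same for the moment, N m.
- env.current_opening(): finger opening in mm.
- env.current_grip_force(): force on a finger pad.
Only numpy, scipy, OpenCV 4.12 (cv2) and the standard library are available. Lean on these libraries where they do the work, as an engineer would, in place of code of your own. Each camera call takes 0.05 s, during which the arm holds its last target. There are 200 camera calls.

## Task

Draw the deep lid straight up off the cool carrier without lifting or dragging the base, and stand the lid, open side down, in the empty basket. Then take the jar out of the base, keep it upright, and set it down gently on the counter squarely in front of the scanner's window, about 10 cm from the glass, turned so that its barcode faces the window. Leave everything else on the counter where it is.

Things in the scene. Friction and masses are not known exactly. Their poses are not given: they have to be found in the camera images.
- carrier: Heavy grey base of a one-bottle cool carrier, 0.95 kg, its weight holds it down; loose. Origin: centre of underside. Foot 86 x 86 x 12 mm, on it a square wall 74 x 74 mm outside (x, y along its sides), rim 70 mm above the counter, with two sprung beads that grip the lid. Inside a 58 x 58 mm well, its floor 22 mm above the counter, holds the jar, whose top 52 mm stand above the rim.
- lid_centre (a point): Centre of the carrier's deep pale-grey lid (z up), 78 mm above its open rim; 0.16 kg. Cap 84 x 84 mm outside, 76 inside, 122 tall; on top a solid grip bar 60 mm long along x, 22 thick along y, 34 tall, its middle 61 mm above this point. Starts fitted over the base, rim 12 mm above the counter, 1 mm play, 2 to 8 N drag for 40 mm; clears the base after 58 mm and the jar after 110 mm.
- jar_centre (a point): Centre of the jar (z up), half-way up. Straight amber tablet jar, 46 mm diameter, 100 mm tall, 0.11 to 0.22 kg; its top 26 mm is a black screw cap of 47 mm diameter. The barcode is on the side to which this point's +x axis looks; a white paper seal 12 mm wide runs from the middle of the cap's top down that same side. Starts in the carrier's well, under the lid, barcode not to the scanner.
- basket_in (a point): Centre of the inner floor of the empty basket (pale green plastic, white rim), 5 mm above the counter; loose, 0.5 kg. Basket 200 (x) x 170 (y) mm outside, walls 4 mm thick and 55 mm tall.
- scan_window (a point): Middle of the window of the black hands-free barcode scanner, 95 mm above the counter. The scanner looks along this point's -x axis (z up). Fixed; 78 mm wide, 145 mm tall, its round foot reaches 10 mm in front of the window and 75 mm behind it. It reads a code when the jar's axis is 60 to 135 mm in front of the window.
- syrup_bottle: Bystander: amber syrup bottle, 48 mm diameter, 115 mm tall. Origin: centre of its underside. Loose.
- tablet_tub: Bystander: white tablet tub, 60 mm diameter, 75 mm tall. Origin: centre of its underside. Loose.
- carton: Bystander: white and pink medicine carton, 50 (x) x 85 (y) x 62 mm tall. Origin: centre of its underside. Loose.
- pen_cup: Bystander: white cup of pens, 72 mm diameter, 145 mm tall with the pens. Origin: centre of its underside. Loose.
- stapler: Bystander: blue and black stapler, 130 (x) x 36 (y) x 55 mm tall. Origin: centre of its underside. Loose.
- stamp: Bystander: wooden rubber stamp, 62 (x) x 36 (y) x 63 mm tall. Origin: centre of its underside. Loose.
- label_roll: Bystander: roll of paper labels lying flat, 76 mm diameter, 40 mm tall. Origin: centre of its underside. Loose.

How it is judged (in metres and radians):
On the way, in this order (a step that is already met when the one before it is completed fails the run):
1. the lid has been drawn straight up off the base and clear of the jar, the base still standing in its place (z of lid_centre in the frame of carrier above 0.198 m and horizontal distance between lid_centre and carrier below 0.06 m and angle between lid_centre's own z axis and vertical below 0.15 rad and height (world z) of carrier below 0.006 m and angle between carrier's own z axis and vertical below 0.08 rad and distance of carrier from where it was at the start of the episode below 0.04 m), for 0.05 s.
2. the lid stands in the basket, open side down, let go (x of lid_centre in the frame of basket_in between -0.075 and 0.075 m and y of lid_centre in the frame of basket_in between -0.06 and 0.06 m and height (world z) of lid_centre below 0.092 m and angle between lid_centre's own z axis and vertical below 0.12 rad and contact force between the fingers and lid below 0.1 N and linear speed of lid below 0.02 m/s), for 0.2 s.
At the end, for the whole second after the job is handed in: Jar upright, still, on the counter, axis 60-135 mm before the window and within 30 mm of its middle line, barcode facing it (window middle within 30 mm of the line it looks along); lid upright, open side down, on the basket floor; base flat, within 40 mm of its start (x of scan_window in the frame of jar_centre between 0.06 and 0.135 m and y of scan_window in the frame of jar_centre between -0.03 and 0.03 m and x of jar_centre in the frame of scan_window between -0.135 and -0.06 m and y of jar_centre in the frame of scan_window between -0.03 and 0.03 m and height (world z) of jar_centre between 0.044 and 0.056 m and angle between each of jar_centre, carrier's own z axis and vertical below 0.08 rad and linear speed of each of jar, lid below 0.02 m/s and angular speed of jar below 0.1 rad/s and x of lid_centre in the frame of basket_in between -0.075 and 0.075 m and y of lid_centre in the frame of basket_in between -0.06 and 0.06 m and height (world z) of lid_centre below 0.092 m and angle between lid_centre's own z axis and vertical below 0.12 rad and height (world z) of carrier below 0.006 m and distance of carrier from where it was at the start of the episode below 0.04 m); the robot touches nothing.
It fails at once if the base is lifted off the counter (more than 15 mm) or tipped (height (world z) of carrier above 0.015 m or angle between carrier's own z axis and vertical above 0.25 rad).
It fails at once if the jar is dropped (falls freely, faster than 0.35 m/s) (linear speed of jar above 0.35 m/s and contact force between the fingers and jar below 0.01 N and contact force between jar and anything else below 0.01 N).
It fails at once if the jar is tipped by more than 40 degrees (angle between jar_centre's own z axis and vertical above 0.7 rad).
It fails at once if the basket is pushed more than 40 mm (distance of basket_in from where it was at the start of the episode above 0.04 m).
It fails at once if a bystander is moved more than 25 mm or knocked over (distance of any of syrup_bottle, tablet_tub, carton, pen_cup, stapler, stamp, label_roll from where it was at the start of the episode above 0.025 m or angle between any of syrup_bottle, tablet_tub, carton, pen_cup, stapler, stamp, label_roll's own z axis and vertical above 0.5 rad).
It also fails if it takes over 56 s, if anything falls off the work surface, if the arm or the gripper's body presses on something with over 40 N, if the wrist force passes 120 N, or if a joint passes its speed limit or range.

## Working session

There is one attempt and no reset: what is moved stays moved. The work goes in short steps, each a Python script; the robot and the scene stay as the last script left them, time stands still between calls to the robot, and variables do not carry over. Pictures are saved under pics/ and viewed, at most 10 in all, crops included, and the job is handed in when it is done.

```bash
mkdir -p pics; ls; python3 - <<'E'
from rig import env,hand,optics
import cv2,json
for n in ["scene","top"]:
    f=optics.grab_frame(n)
    cv2.imwrite(f"pics/{n}0.png",f["image"][:,:,::-1])
    json.dump({k:(v.tolist() if hasattr(v,'tolist') else v) for k,v in f.items() if k!="image"},open(n+".json","w"))
    print(n,{k:v for k,v in f.items() if k!="image"})
a=cv2.imread("pics/top0.png");cv2.imwrite("pics/top0b.png",cv2.resize(a,(800,600),interpolation=cv2.INTER_CUBIC))
a=cv2.imread("pics/scene0.png");cv2.imwrite("pics/scene0b.png",cv2.resize(a,(800,600),interpolation=cv2.INTER_CUBIC))
E
```

```text
pics
scene {'fx': 397.9297733456366, 'fy': 397.9297733456366, 'cx': 250.23701096348816, 'cy': 196.61111440193145, 'k1': -0.07679261539937679, 'rvec': array([ 1.44641343,  1.97663323, -0.94602639]), 'tvec': array([ 128.94368487, -264.51584709, 1716.49833478])}
top {'fx': 431.7024601092571, 'fy': 431.7024601092571, 'cx': 261.863729224607, 'cy': 195.86523121154963, 'k1': -0.15926492491779207, 'rvec': array([ 2.22006103, -2.16132872,  0.08478553]), 'tvec': array([   6.45307381,  569.97375839, 1177.43299167])}
```

View pics/top0b.png

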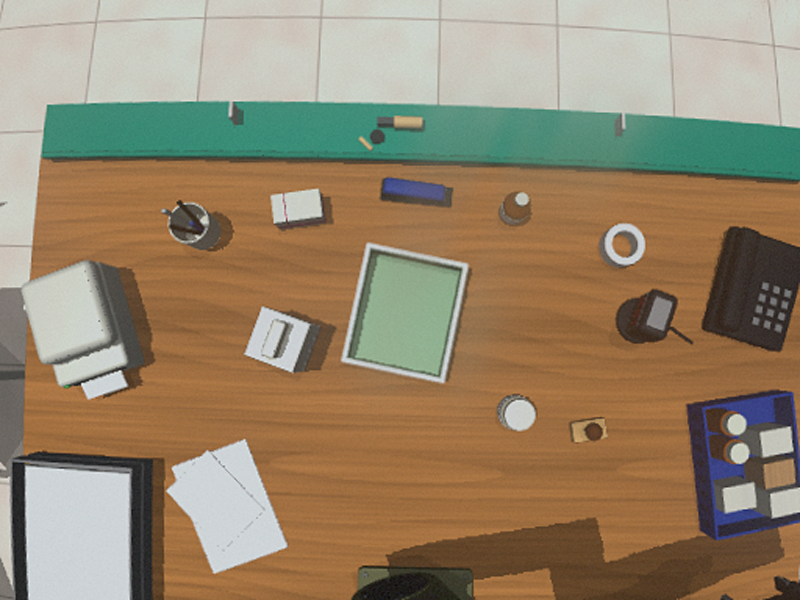

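View pics/scene0b.png

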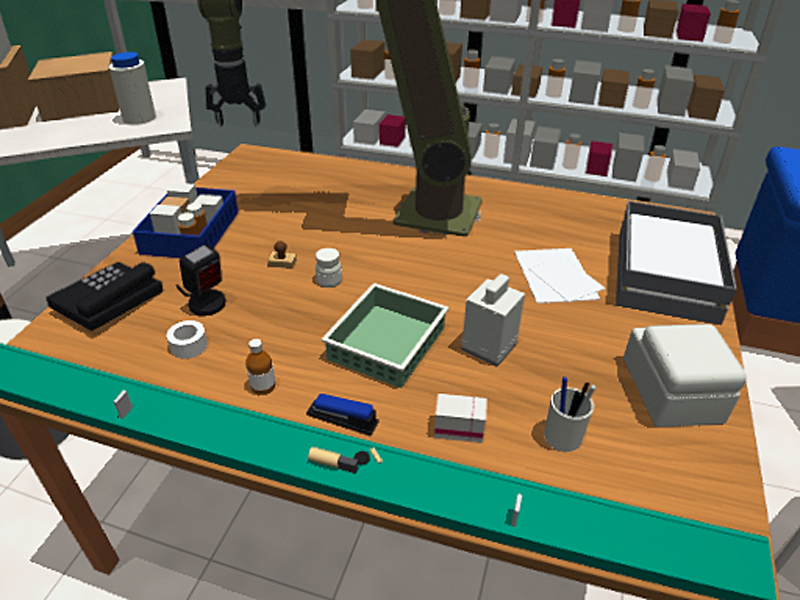

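The top view shows the lid's grip bar at about (275,340), the basket centred at about (405,312) and the scanner at (655,312). In the scene view, the red window at (207,270) faces the basket side. I'll enlarge these areas for measuring.

```bash
python3 - <<'E'
import cv2,numpy as np
t=cv2.imread("pics/top0.png");s=cv2.imread("pics/scene0.png")
def c(im,u,v,lab):
    p=cv2.resize(im[v:v+60,u:u+80],(400,300),interpolation=cv2.INTER_CUBIC)
    for i in range(0,80,10):
        cv2.line(p,(i*5,0),(i*5,6),(0,0,255),1); 
        if i%20==0: cv2.putText(p,str(u+i),(i*5,16),0,.35,(0,0,255),1)
    for i in range(0,60,10):
        cv2.line(p,(0,i*5),(6,i*5),(0,0,255),1); cv2.putText(p,str(v+i),(8,i*5+4),0,.35,(0,0,255),1)
    return p
m=np.vstack([np.hstack([c(t,145,185,''),c(t,375,170,'')]),np.hstack([c(s,95,150,''),c(s,280,173,'')])])
cv2.imwrite("pics/m1.png",m)
E
```

```text
(no output)
```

View pics/m1.png

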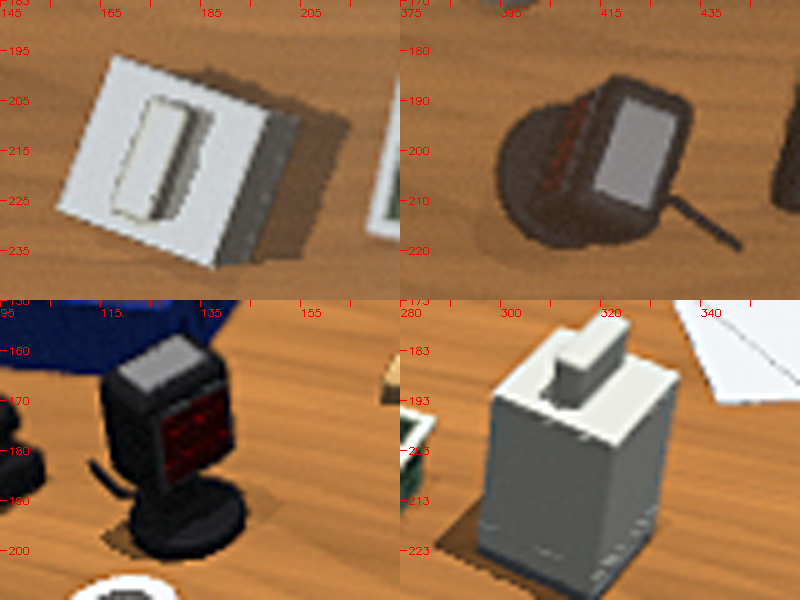

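The enlarged crops give sharp corners. The lid top is at (167.8,196.2), (198.8,206.4), (187.8,238.6) and (156.4,226.6) in the top image, and the red window is centred near (134,177) in the scene image.

```bash
cat > h.py <<'E'
import json,cv2,numpy as np
from scipy.optimize import least_squares
def cal(n,f=None):
    f=f or json.load(open(n+".json"))
    K=np.array([[f["fx"],0,f["cx"]],[0,f["fy"],f["cy"]],[0,0,1]]);d=np.array([f["k1"],0,0,0,0.])
    return K,d,np.array(f["rvec"],float),np.array(f["tvec"],float)
def w(px,z,c):
    K,d,r,t=c; R=cv2.Rodrigues(r)[0]
    n=cv2.undistortPoints(np.array(px,float).reshape(-1,1,2),K,d)[:,0]
    D=np.c_[n,np.ones(len(n))]@R; o=-R.T@t
    return o+D*((z-o[2])/D[:,2])[:,None]
def proj(P,c):
    K,d,r,t=c; return cv2.projectPoints(np.array(P,float),r,t,K,d)[0][:,0]
def fitbox(px,P,c,x0):  # planar pose fit x,y,yaw deg of points P (local xy, world z)
    P=np.array(P,float)
    def g(x):
        a=np.radians(x[2]);M=np.array([[np.cos(a),-np.sin(a)],[np.sin(a),np.cos(a)]])
        Q=P.copy();Q[:,:2]=P[:,:2]@M.T+x[:2];return (proj(Q,c)-px).ravel()
    s=least_squares(g,x0);return s.x,np.sqrt(np.mean(s.fun**2))
E
python3 - <<'E'
from h import *
T=cal("top");S=cal("scene")
lid=w([(167.8,196.2),(198.8,206.4),(187.8,238.6),(156.4,226.6)],134,T);print(lid.round(0),lid.mean(0))
bar=w([(175.4,204.4),(182.2,205.8),(175.4,228.6),(167.4,227.8)],168,T);print(bar.round(0),bar.mean(0))
b=w(np.array([(367,244),(469,264),(445,382),(342,361)])*.64,55,T);print(b.round(0),b.mean(0))
for e in (b,lid):
    v=e[1]-e[0];print("edge yaw",np.degrees(np.arctan2(v[1],v[0])));v=e[3]-e[0];print(np.degrees(np.arctan2(v[1],v[0])),np.linalg.norm(v))
ls=np.array([(494,390),(612,445),(678,376),(560,330)],float)-[400,300]
l2=w(ls/5+[280,173],134,S);print("lid scene",l2.round(0),l2.mean(0))
# scanner: window corners in scene; unknown half width/height/pose, z centre 95
wp=np.array([(160,415),(230,384),(233,453),(163,486)],float)-[0,300];wp=wp/5+[95,150]
def g(x):
    a=np.radians(x[2]);u=np.array([np.cos(a),np.sin(a)])
    L=np.array([-u[1],u[0]])
    # viewed from front, image left corner = +/-; image-left is which side decided by sign
    P=[[*(x[:2]+L*s*x[3]),95+h*x[4]] for s,h in((1,1),(-1,1),(-1,-1),(1,-1))]
    return (proj(P,S)-wp).ravel()
for a0 in(-20,160,-110,70):
    s=least_squares(g,[600,-350,a0,30,30]);print("win",s.x.round(1),s.cost)
fp=np.array([(97,175),(110,125),(150,103),(105,210),(130,238),(165,248)],float)/5+[375,170]
q=w(fp,6,T)[:,:2];s=least_squares(lambda x:np.hypot(*(q-x[:2]).T)-x[2],[*q.mean(0),42]);print("foot",s.x)
sc=w(np.array([(622,93),(680,112),(648,210),(592,188)])/5.+[375-80,170],145,T);print("screen",sc.round(0),sc.mean(0))
by={"tub":((517,413),75),"stamp":((590,430),40),"roll":((624,244),40),"syr":((522,199),115),"carton":((297,207),62),"stapler":((415,191),50),"cup":((188,217),100)}
for k,(p,z) in by.items(): print(k,w([np.array(p)*.64],z,T)[0].round(0))
E
```

```text
[[554. 260. 134.]
 [531. 180. 134.]
 [450. 205. 134.]
 [477. 286. 134.]] [503.03193777 232.5887109  134.        ]
[[533. 233. 168.]
 [530. 216. 168.]
 [474. 231. 168.]
 [475. 250. 168.]] [503.05419063 232.50350703 168.        ]
[[673.  98.  55.]
 [643. -80.  55.]
 [438. -43.  55.]
 [470. 135.  55.]] [556.00222572  27.51348967  55.        ]
edge yaw -99.58312331860601
169.78384274534454 206.69129820455137
edge yaw -106.43746487121128
161.35546005537253 81.64233033631433
lid scene [[530. 186. 134.]
 [560. 263. 134.]
 [482. 290. 134.]
 [457. 213. 134.]] [507.40983925 237.837832   134.        ]
win [ 570.9 -359.4  240.4   26.6   27.7] 3.0240077707848463
win [ 570.9 -359.4  240.4   26.6   27.7] 3.024007770784969
win [ 570.9 -359.4 -119.6   26.6   27.7] 3.0240077707848703
win [ 570.9 -359.4   60.4  -26.6   27.7] 3.0240077707848525
foot [ 556.16123881 -398.42264327   42.373008  ]
screen [[ 590. -378.  145.]
 [ 582. -410.  145.]
 [ 531. -392.  145.]
 [ 542. -362.  145.]] [ 561.17550368 -385.66174095  145.        ]
tub [ 390. -165.   75.]
stamp [ 359. -302.   40.]
roll [ 690. -360.   40.]
syr [ 747. -161.  115.]
carton [734. 222.  62.]
stapler [770.  17.  50.]
cup [706. 402. 100.]
```

```bash
python3 - <<'E'
from rig import env,hand,optics
from h import *
print(env.current_eef_rot(),env.current_time_s())
env.movep([500,-300,480],[180,0,-17.5]);print(env.current_qpos(),env.current_time_s())
f=optics.grab_frame("wrist");c=cal(0,f);R=cv2.Rodrigues(c[2])[0];print("cam",-R.T@c[3],R[2])
cv2.imwrite("pics/w1.png",f["image"][:,:,::-1])
json.dump({k:(v.tolist() if hasattr(v,'tolist') else v) for k,v in f.items() if k!="image"},open("w1.json","w"))
cv2.imwrite("pics/w1b.png",cv2.resize(f["image"][:,:,::-1],(800,600),interpolation=cv2.INTER_CUBIC))
E
```

```text
[-1.79897819e+02  7.51555997e-04  1.47681915e+01] 0.1
[-3.10248665e+01  1.98394839e+01  1.03203804e+01  8.05082826e+01
 -2.37866611e-02  1.66515384e+02] 1.675
cam [ 576.53595261 -325.12897872  448.77677049] [-0.29690086  0.09506224 -0.95016475]
```

View pics/w1b.png

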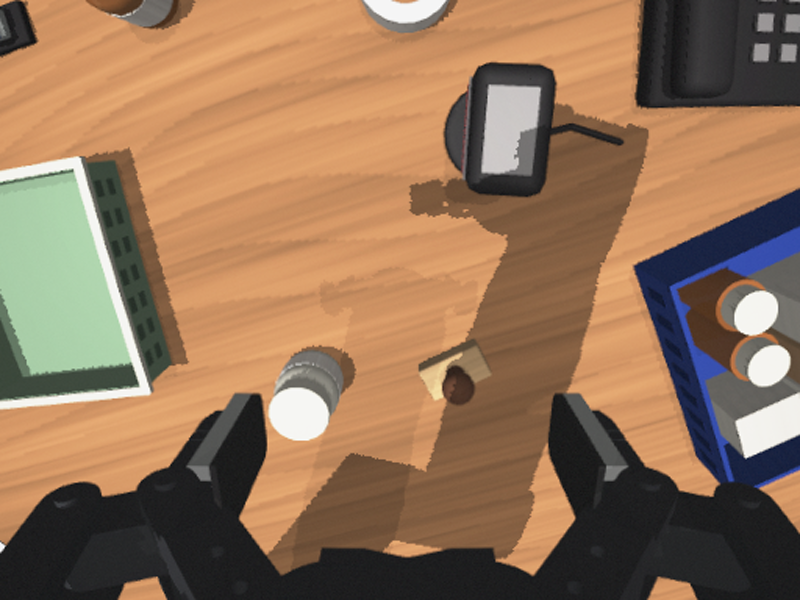

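The wrist view shows the scanner head's top. Its front edge runs from (478,75) to (469,185) and its back edge from (553,80) to (546,185). The space in front of it, to its left in this view, is free.

```bash
python3 - <<'E'
from h import *
W=cal("w1")
p=w(np.array([(478,75),(469,185),(553,80),(546,185),(487,85),(482,173),(540,85),(534,175)])*.64,145,W);print(p.round(1))
for i in range(0,8,2):
    v=p[i]-p[i+1];print(np.degrees(np.arctan2(v[1],v[0]))+90)
m=w(np.array([(473,129.5)])*.64,145,W);print("front mid z145",m)
e=w(np.array([(480,64),(546,66),(473,193),(540,196)])*.64,145,W);print(e,e.mean(0))
q=w(np.array([(447,118),(446,130),(450,150),(458,168),(458,98)])*.64,8,W)[:,:2]
s=least_squares(lambda x:np.hypot(*(q-x[:2]).T)-42.5,[560,-398]);print("foot",s.x,s.cost)
E
```

```text
[[ 597.6 -374.   145. ]
 [ 539.7 -352.3  145. ]
 [ 582.6 -414.4  145. ]
 [ 526.  -396.7  145. ]
 [ 590.9 -377.4  145. ]
 [ 544.2 -361.6  145. ]
 [ 582.1 -406.6  145. ]
 [ 533.8 -391.1  145. ]]
69.48366296527742
72.60729368616259
71.28774523529509
72.22794368668661
front mid z145 [[ 569.70611325 -363.15286002  145.        ]]
[[ 602.94255346 -376.63994431  145.        ]
 [ 591.10102305 -412.35252418  145.        ]
 [ 534.39929874 -353.31217367  145.        ]
 [ 520.63108601 -391.66602533  145.        ]] [ 562.26849031 -383.49266687  145.        ]
foot [ 558.90558858 -398.30866866] 1.2091870103511286
```

```bash
python3 - <<'E'
from rig import env,hand,optics
from h import *
env.movep([504,234,480],[180,0,-17.5]);print(env.current_qpos(),env.current_time_s())
f=optics.grab_frame("wrist")
json.dump({k:(v.tolist() if hasattr(v,'tolist') else v) for k,v in f.items() if k!="image"},open("w2.json","w"))
cv2.imwrite("pics/w2b.png",cv2.resize(f["image"][:,:,::-1],(800,600),interpolation=cv2.INTER_CUBIC))
E
```

```text
[ 2.48901958e+01  1.69410311e+01  6.12640053e+00  7.91842427e+01
 -3.24968290e-03 -1.37591975e+02] 6.1
```

View pics/w2b.png

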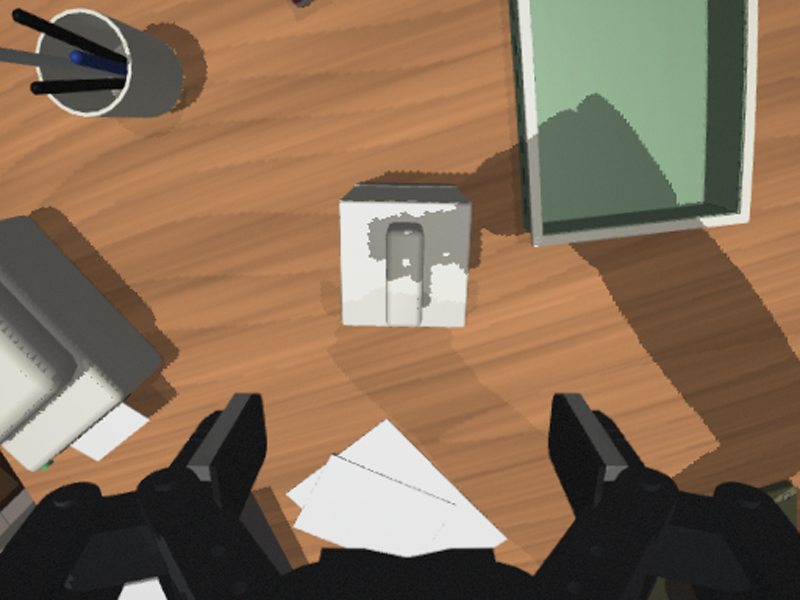

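The wrist view shows the lid top square on, with corners at (340,202), (470,202), (466,327) and (342,325). The bar lies straight along the view between columns 388 and 422.

```bash
python3 - <<'E'
from rig import env,hand,optics
from h import *
W=cal("w2")
px=np.array([(340,202),(470,202),(466,327),(342,325)])*.64
P=[(42,42,134),(42,-42,134),(-42,-42,134),(-42,42,134)]
x,r=fitbox(px,P,W,[504,233,-17.5]);print(x,r)
b=w(np.array([(387,325),(423,325),(423,226),(387,226)])*.64,168,W);print(b.round(1),b.mean(0))
v=b[3]-b[0]; print(np.degrees(np.arctan2(v[1],v[0])))
bk=w(np.array([(535,243),(748,220)])*.64,55,W);print("basket corners",bk)
E
```

```text
[505.56089393 235.10109428 -18.06234553] 0.761833665862464
[[482.3 253.4 168. ]
 [475.7 232.7 168. ]
 [533.  215.2 168. ]
 [539.2 234.6 168. ]] [507.55884473 233.96185803 168.        ]
-18.278363091501355
basket corners [[473.54552053 135.44569906  55.        ]
 [439.98998418 -39.50789482  55.        ]]
```

```bash
python3 - <<'E'
from rig import env,hand,optics
import numpy as np
o=[180,0,-18.1]
env.move_linear([505,234,311.5],120,o);print(env.current_time_s(),env.current_wrist_force())
print(hand.gripper_to(15),env.current_opening(),env.current_grip_force(),env.current_wrist_force(),env.current_time_s())
env.move_linear([505,234,336.5],30);print(env.current_wrist_force(),env.current_opening())
env.move_linear([505,234,372],40);print(env.current_wrist_force())
env.move_linear([505,234,445],110);print(env.current_wrist_force(),env.current_time_s())
f=optics.grab_frame("scene")["image"]
import cv2;cv2.imwrite("pics/s2.png",cv2.resize(f[100:325,200:500,::-1],(600,450),interpolation=cv2.INTER_CUBIC))
E
```

```text
7.7083 [ 0.79959215 -0.20693935  0.84767925]
False 21.459237276426848 59.442989230155945 [-0.21242823  0.47163505  0.65453703] 8.3083
[0.08413834 0.62186666 0.11114067] 21.163218286014967
[-0.59580937 -0.03938307 -2.27683481]
[-0.12803676  0.31266884 -1.47925561] 11.15
```

View pics/s2.png

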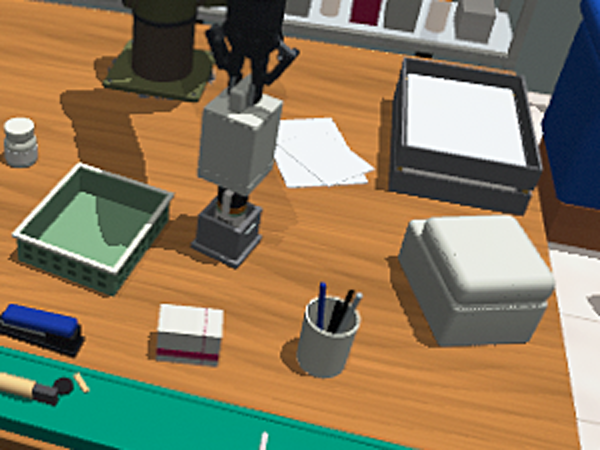

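The scene crop shows the lid held above the base, which stands in place. The lid's near bottom corner is at about (238,192), and the jar is visible below it. I'll check the height numerically.

```bash
python3 - <<'E'
from h import *
S=cal("scene");a=np.radians(-18.1);M=np.array([[np.cos(a),-np.sin(a)],[np.sin(a),np.cos(a)]])
for z in (120,130,140,145.5,150,267.5): 
    q=proj([[*(np.array(k)@M.T+[508,238]),z] for k in((42,42),(42,-42),(-42,42),(-42,-42))],S);print(z,((q-[200,100])*2).round(0).tolist())
print(env.current_time_s()) if 0 else None
E
```

```text
120 [[245.0, 212.0], [196.0, 191.0], [271.0, 183.0], [223.0, 164.0]]
130 [[246.0, 207.0], [196.0, 186.0], [272.0, 178.0], [223.0, 159.0]]
140 [[247.0, 202.0], [197.0, 181.0], [272.0, 173.0], [224.0, 154.0]]
145.5 [[247.0, 199.0], [197.0, 178.0], [273.0, 170.0], [224.0, 151.0]]
150 [[247.0, 196.0], [197.0, 175.0], [273.0, 168.0], [224.0, 149.0]]
267.5 [[258.0, 128.0], [203.0, 109.0], [284.0, 102.0], [232.0, 83.0]]
```

```bash
python3 - <<'E'
from rig import env,hand,optics
import cv2,json
o=[180,0,-11]
env.move_linear([557,28,445],200,o);print(env.current_time_s())
env.move_linear([557,28,320],150)
env.move_linear([557,28,305.5],40);print(env.current_wrist_force(),env.current_tcp_pos())
hand.gripper_to(50);print(env.current_wrist_force(),env.current_time_s())
env.move_linear([557,28,365],150)
env.movep([485,234,460],[180,0,-18.1]);print(env.current_time_s(),env.current_qpos())
hand.gripper_to(75)
f=optics.grab_frame("wrist")
json.dump({k:(v.tolist() if hasattr(v,'tolist') else v) for k,v in f.items() if k!="image"},open("w3.json","w"))
cv2.imwrite("pics/w3b.png",cv2.resize(f["image"][:,:,::-1],(800,600),interpolation=cv2.INTER_CUBIC))
E
```

```text
12.4083
[-0.92531192 -0.04350581 -1.81221927] [556.84879774  27.9602859  305.20634684]
[-0.80412146 -0.17674945 -0.18374703] 14.2917
15.7833 [ 2.57123263e+01  1.53524611e+01  7.77859970e-01  7.55390652e+01
 -4.17121514e-02 -1.36177790e+02]
```

View pics/w3b.png

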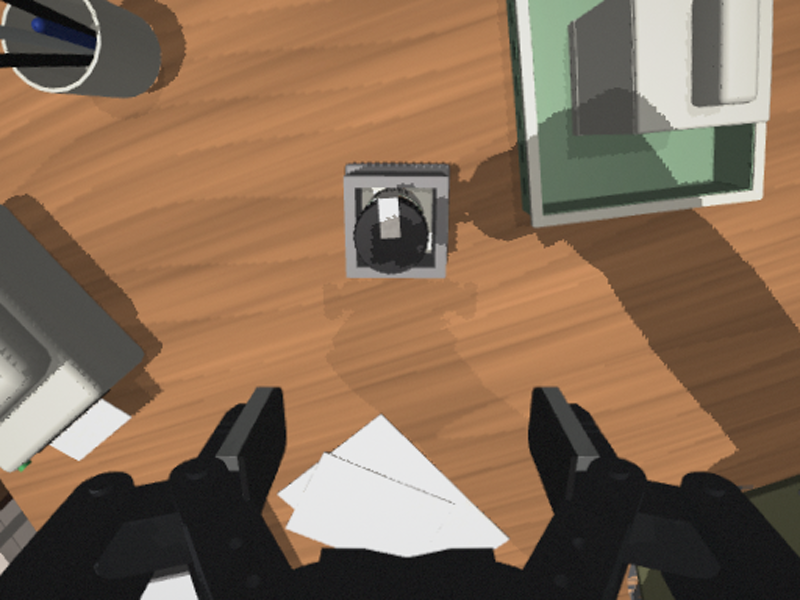

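The lid stands in the basket. The jar's cap is centred near (391,235), and its seal runs up toward (387,198). I'll take an enlarged crop to get the angle.

```bash
python3 -c "
import cv2
a=cv2.imread('pics/w3b.png')[155:290,330:465]
cv2.imwrite('pics/w3c.png',cv2.resize(a,(540,540),interpolation=cv2.INTER_CUBIC))"
```

```text
(no output)
```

View pics/w3c.png

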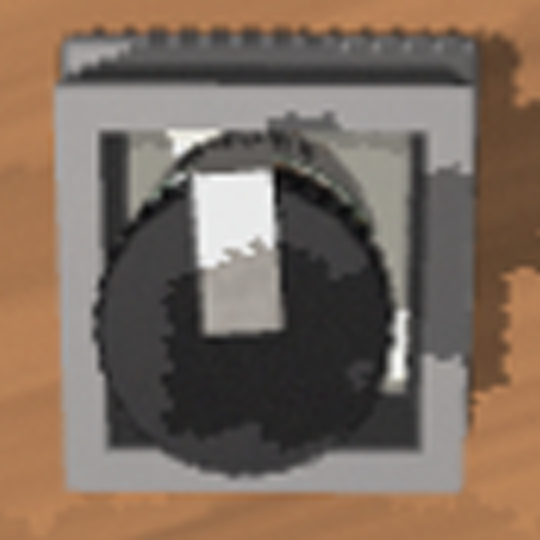

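```bash
python3 - <<'E'
from h import *
W=cal("w3")
f=lambda L:(np.array(L,float)/4+[330,155])*.64
def ang(p,q):
    v=q-p;return np.degrees(np.arctan2(v[1],v[0]))
p=w(f([(203,335),(192,176),(285,330),(275,172),(244,332),(234,172)]),122,W)
print(p.round(1),[ang(p[i],p[i+1]) for i in(0,2,4)])
q=w(f([(98,320),(390,320),(244,475),(145,425),(345,425),(110,255),(385,255)]),122,W)[:,:2]
s=least_squares(lambda x:np.hypot(*(q-x[:2]).T)-23.5,[505,234]);print(s.x,s.fun)
x,r=fitbox(f([(55,85),(478,83),(463,492),(68,492)]),[(37,37,70),(37,-37,70),(-37,-37,70),(-37,37,70)],W,[505,234,-18]);print("carrier",x,r)
# lid top corner in basket
l=w(np.array([(642,132),(770,122)])*.64,127,W);print(l)
E
```

```text
[[510.1 242.2 122. ]
 [533.8 235.8 122. ]
 [506.9 229.8 122. ]
 [530.5 223.6 122. ]
 [508.6 236.  122. ]
 [532.4 229.5 122. ]] [np.float64(-15.19546834365454), np.float64(-14.853331275629161), np.float64(-15.234475745998527)]
[510.01174194 235.27275653] [-0.60185666 -1.04252245  1.09563902 -0.57967985 -0.8672412  -0.27377825
  0.45301866]
carrier [504.95627292 234.71114381 -18.42412794] 0.24695904555069556
[[523.87898693  75.17344856 127.        ]
 [507.05565325  -3.30669182 127.        ]]
```

```bash
python3 - <<'E'
from rig import env,hand,optics
import cv2,json
o=[180,0,-18.4]
env.movep([509,235.4,330],o)
env.move_linear([509,235.4,259],80);print(env.current_wrist_force(),env.current_time_s())
hand.gripper_to(38);print(env.current_opening(),env.current_grip_force(),env.current_wrist_force())
env.move_linear([509,235.4,330],60);print(env.current_opening(),env.current_wrist_force())
env.move_linear([509,235.4,435],150);print(env.current_time_s(),env.current_wrist_force())
f=optics.grab_frame("scene")["image"]
w=optics.grab_frame("wrist")["image"]
import numpy as np
a=cv2.resize(f[60:260,230:430,::-1],(400,400),interpolation=cv2.INTER_CUBIC)
b=cv2.resize(w[184:384,156:356,::-1],(400,400),interpolation=cv2.INTER_CUBIC)
cv2.imwrite("pics/g.png",np.hstack([a,b]))
E
```

```text
[-0.8899451   0.14613276 -0.49510335] 17.8333
45.941015088915066 61.31903529167175 [-0.39589054  0.16499586  4.19671808]
45.382113211187544 [-0.17229318  0.08143996 -1.95037243]
20.3917 [ 0.40833586 -0.55901642 -1.93682401]
```

View pics/g.png

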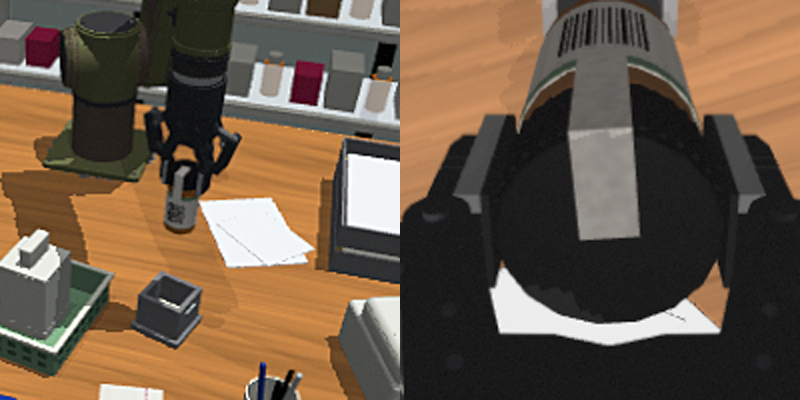

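The jar is gripped upright by its cap, the barcode side faces forward as measured, and the base still stands in place. Next I carry it to the scanner.

```bash
python3 - <<'E'
from rig import env,hand,optics
import cv2,json,numpy as np
o=[180,0,-111.9];X,Y=599,-274.5
env.move_linear([X,Y,435],180,o);print(env.current_time_s(),env.current_qpos())
env.move_linear([X,Y,255],120)
f0=env.current_wrist_force()[2];z=240
env.move_linear([X,Y,z],40)
while env.current_wrist_force()[2]-f0<1.5 and z>231:
    z-=1;env.move_linear([X,Y,z],20)
print(z,f0,env.current_wrist_force(),env.current_time_s())
hand.gripper_to(70);print(env.current_opening())
env.move_linear([X,Y,360],120);print(env.current_time_s())
# step aside for a look
env.movep([480,-200,480],o);print(env.current_time_s())
f=optics.grab_frame("wrist");s=optics.grab_frame("scene")["image"];t=optics.grab_frame("top")["image"]
json.dump({k:(v.tolist() if hasattr(v,'tolist') else v) for k,v in f.items() if k!="image"},open("w4.json","w"))
r=lambda a:cv2.resize(a[:,:,::-1],(400,300),interpolation=cv2.INTER_CUBIC)
cv2.imwrite("pics/f.png",np.vstack([np.hstack([r(f["image"]),r(t[160:235,350:450])]),np.hstack([r(s[135:225,80:200]),r(s)])]))
E
```

```text
23.5167 [-2.45789835e+01  2.82382834e+01  1.71343899e+01  7.88961925e+01
  7.30579475e-03 -9.27222938e+01]
237 -2.253250459476998 [-1.53704431  1.28548289  5.68024941] 26.4417
70.12176089365056
27.975
28.7417
```

View pics/f.png

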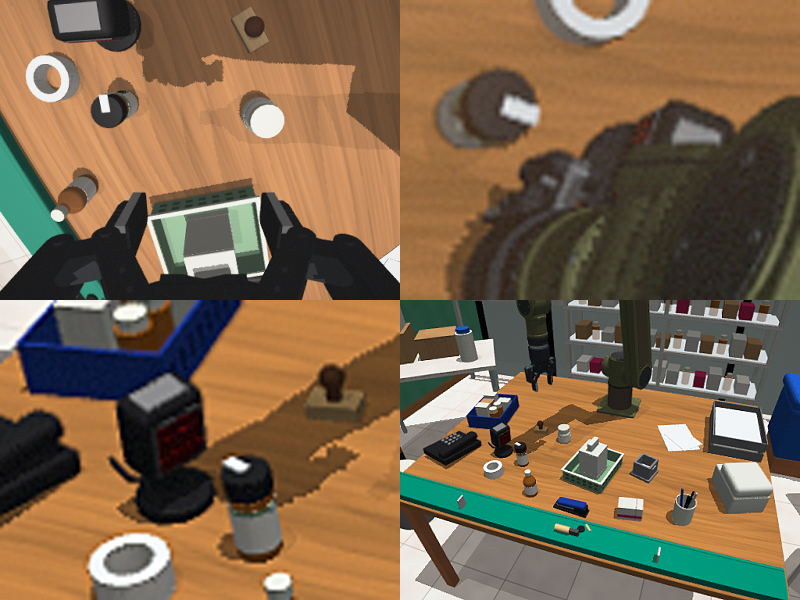

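The jar stands upright in front of the scanner with its seal toward the window, the lid stands in the basket, and the bystanders are unmoved. I'll check the jar's pose in numbers.

```bash
python3 - <<'E'
from rig import env,hand,optics
from h import *
f=optics.grab_frame("wrist");W=cal(0,f);im=f["image"].astype(int)
u,v=proj([[598,-275,100]],W)[0].round().astype(int);print(u,v)
u0,v0=int(110*1.28),int(111*1.28)
sub=im[v0-40:v0+40,u0-40:u0+40]
m=(sub.min(2)>170).astype(np.uint8)
n,l,st,ce=cv2.connectedComponentsWithStats(m)
for i in range(1,n):
    if st[i][4]>30:
        r=cv2.minAreaRect(np.argwhere(l==i)[:,::-1].astype(np.float32));b=cv2.boxPoints(r)+[u0-40,v0-40]
        print(st[i],w(b,100,W).round(1)[:,:2].tolist(),(w([ce[i]+[u0-40,v0-40]],100,W)).round(1))
d=(sub.max(2)<70).astype(np.uint8);n,l,st,ce=cv2.connectedComponentsWithStats(d)
for i in range(1,n):
    if st[i][4]>100: print("dark",st[i],w([ce[i]+[u0-40,v0-40]],100,W).round(1))
p=w(np.array([(107,112),(103,95),(110,111)])*1.28,100,W);print(p.round(1))
E
```

```text
136 141
[ 25  19  15  24 252] [[599.6, -298.8], [587.7, -296.1], [595.1, -272.0], [607.3, -274.7]] [[ 597.3 -285.6  100. ]]
dark [  16   18   47   44 1308] [[ 595.3 -271.7  100. ]]
[[ 598.3 -272.7  100. ]
 [ 592.2 -295.9  100. ]
 [ 593.6 -272.3  100. ]]
```

```bash
python3 -c "
from rig import env
print(env.sign_off(),env.current_time_s())"
```

```text
the job is handed in; nothing more can be done
the job is handed in; nothing more can be done
```

I handed the job in at about 29 s of the 56 s limit, and no verdict came back: the lid stands open side down in the basket, the base did not visibly move, and the jar stands upright about 97 mm from the scanner window with its barcode within about 2° of facing it.

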